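Seat the rocking burner cap

TASK

One of the four burner caps on this display hob is not home: it rocks when its edge is pressed lightly, while the other three sit firm. Rock the caps with a fingertip to find it, then press it firmly down in its middle until it sits fully home and no longer rocks. Only touch and press: lift nothing, and leave the salt shaker, saucepan and carton where they are.

Things in the scene. Friction and masses are not known exactly. Their poses are not given: they have to be found in the camera images.
- cap_a: one of four identical round burner caps: a flat dark steel disc 96 mm across, 10 mm thick, 0.35 kg, lying level on an aluminium burner head 88 mm across. Origin: centre of the disc's underside; z up through the top, 10 mm above it (81 to 91 mm above the table); yaw means nothing. A hidden stem under it, 24 mm across, stands in the head's bore with 1 mm of play
- cap_b: a cap as cap_a; any of the four may be the loose one. A cap that is home rests on the whole rim of its head and gives nowhere. The loose one stands 3 mm too high on a stiff hidden spigot 22 mm across under its middle; it looks level like the rest, and as the heads differ in height by up to 5 mm, heights tell nothing
- cap_c: a cap as cap_a; any may be the loose one. Pressed some 40 mm from its centre, the loose cap starts to tip under 1 to 2 N and by 4 to 8 N that edge is about 3 mm lower (tilt 0.09 rad), and levels again when let go. It turns on the spigot's edge, so it does not tip when pressed near the middle
- cap_d: a cap as cap_a; any may be the loose one. Pressed in its middle (within 8 mm of the centre) the loose cap holds under a light touch; at 13 to 18 N it slides down 3 mm onto its head's rim and stays there, firm. Hard pressing at its edge does not seat it.
- hob: the gas hob, a fixed steel tray 360 (x) by 420 (y) by 50 mm high, with no pan supports; origin: centre of its underside, on the table. The four burners stand on it at x = +-75 mm, y = +-115 mm in its frame; four small control knobs on the -x face
- shaker: loose white ceramic salt shaker, 32 mm across, 48 mm tall, standing on the hob between the burners; origin: centre of its underside. Leave it standing
- saucepan: loose steel saucepan, 140 mm across, 70 mm high, with a black handle along its +x reaching 208 mm from its axis, on the table to the left of the hob; origin: centre of its underside. Leave it alone
- carton: loose cardboard carton, 120 by 100 by 110 mm high, on the table to the right of the hob; origin: centre of its underside. Leave it alone
There are look-alikes about, which are no part of the job. Leave any blue or yellow look-alike of the cap_c alone.

How it is judged (in metres and radians):
On the way, in this order (a step that is already met when the one before it is completed fails the run):
1. the loose cap has been rocked: tipped by more than 0.03 rad under a finger (((angle between cap_a's own z axis and vertical above 0.03 rad and contact force between the fingers and cap_a above 0.3 N) or (angle between cap_b's own z axis and vertical above 0.03 rad and contact force between the fingers and cap_b above 0.3 N) or (angle between cap_c's own z axis and vertical above 0.03 rad and contact force between the fingers and cap_c above 0.3 N) or (angle between cap_d's own z axis and vertical above 0.03 rad and contact force between the fingers and cap_d above 0.3 N))), for 0.05 s.
2. the loose cap has gone down more than 2.2 mm and lies level (distance of any of cap_a, cap_b, cap_c, cap_d from where it was at the start of the episode above 0.0022 m and angle between each of cap_a, cap_b, cap_c, cap_d's own z axis and vertical below 0.025 rad), for 0.2 s.
At the end, for the whole second after the job is handed in: The loose cap has gone down more than 2.2 mm from its start (home is 3 mm), all four caps lie level within 0.025 rad, at rest and within 6 mm of where they began, and shaker, saucepan and carton are within 15 mm of where they stood (all of step 2 and distance of each of cap_a, cap_b, cap_c, cap_d from where it was at the start of the episode below 0.006 m and linear speed of each of cap_a, cap_b, cap_c, cap_d below 0.01 m/s and distance of each of shaker, saucepan, carton from where it was at the start of the episode below 0.015 m); the robot touches nothing.
It fails at once if a cap was lifted or shoved out of its place (moved more than 10 mm) (distance of any of cap_a, cap_b, cap_c, cap_d from where it was at the start of the episode above 0.01 m).
It fails at once if shaker, saucepan or carton was moved by more than 15 mm or tipped (distance of any of shaker, saucepan, carton from where it was at the start of the episode above 0.015 m or angle between any of shaker, saucepan, carton's own z axis and vertical above 0.3 rad).
It also fails if it takes over 48 s, if anything falls off the work surface, if the arm or the gripper's body presses on something with over 40 N, if the wrist force passes 120 N, or if a joint passes its speed limit or range.

ROBOT

A 7-joint arm with a two-finger parallel gripper is mounted at the origin on the work surface. World frame = base frame: x ahead of the robot, y to its left, z up, the work surface at z = 0. Lengths are in m, angles in degrees, forces in N, time in s.
With the tool pointing down it reaches from about 0.425 to 0.875 m from the base axis. Payload 4.7 kg.
Tool frame: the origin (TCP) lies between the finger pads; the fingertips stand 25 mm ahead of it and the grasp point (between the pads) lies 6 mm ahead of it (env.tip_reach is the distance from the TCP to the fingertips, in m); z points along the fingers, y is the direction in which the jaws open and shut (so a half turn about z gives the same grasp; the last joint's range is limited). The gripper opens to 87 mm and grips with 3 to 60 N. Pads are 19 mm wide; open, the fingers measure 117 mm over their backs; the gripper's body (75 mm by 190 mm) begins 51 mm behind the grasp point.
Start: joints at [-64.91, 18.392, -4.016, 83.108, 1.295, 78.541, -3.26], TCP at [0.267, 0.593, 0.221] pointing down, gripper open.
Joint ranges: [-163.93, 163.93], [-17.29, 119.83], [-79.2, 71.16], [3.27, 140.29], [-89.18, 269.18], [5.43, 117.66], [-154.24, 154.24]. Speed limits (degrees/s): [147.25, 147.25, 180, 180, 180, 180, 180].

INTERFACE

Orientations are given as [roll, pitch, yaw] about the fixed x, y, z axes, in that order (R = Rz(yaw) Ry(pitch) Rx(roll)).
In Python, from cell import env, viewer, job gives the robot as it stands.
- The arm moves only by the tool move_arm, never from a script. Its argument "steps" is a list of rows, each a list of 7 numbers: the finger opening in cm, from 0 to 8.7, then the shift along the tool's x, y, z in cm, then the turn, a rotation vector about the tool's x, y, z in rad. In form: [[fingers, tx, ty, tz, wx, wy, wz], ...]. A call has 1 to 5 rows; each row shifts and turns the commanded pose from where the row before left it, along the tool's axes as they then stand; what a row does not reach is not made up. A row lasts 1/12 s, in which the tool goes at most 41.7 mm and 7.16 degrees, less where a joint would pass 70% of its speed; a pose out of reach is approached as far as the arm can. A call is refused whole if a number of a shift passes 4.17 or a number of a turn 0.125, either way. A call with a gripper value outside its range is refused whole. The fingers move at their own pace and stop on an object; "force" is the grip in N (left out, the last holds). Time passes only in rows, so rows that do not move let the fingers close. It gives the time, the measured TCP pose, the force and the opening at its end, in the units of the state.
- env.get_obs(): the state, without advancing time (a new reading comes with each control period).
- viewer.read_camera(name): name is "scene" or "side" or "wrist"; returns a dict with "img" (420x560x3 uint8, red, green, blue), "vfov" (degrees; the focal length in pixels is half the picture's height over the tangent of half this angle, whatever the lens; pixels are square), "cx", "cy" (the principal point, pixels), "k1" (the pictures are not rectified: a ray, as slopes to the right and down, at radius r is drawn at 1 + k1 r^2 times it, then the intrinsics apply), "extrinsics" (4x4, takes a point from world to camera coordinates); the wrist camera has in their place "mount" (4x4, takes a point from camera to tool coordinates, whose origin is the TCP and whose axes are the flange's). Camera axes: x right, y down, z forward; pixel columns grow to the right and rows downward; lengths in m; the calibration is good to about 2 mm. A picture is of the moment at which its call begins: read the wrist's pose just before it. There is no depth.
- job.sign_off(): hands the job in, once; it reports no verdict.
The state is a dict: "time_s": time; "qpos": joint angles; "joint_velocities": joint speeds; "effort": joint torques, N m; "tool_pos": TCP position; "tool_rot": TCP orientation; "force": force on the tool from outside, world axes, zero at the start; "wrist_torque": the same for the moment, N m; "grip_width": finger opening in m.
Only numpy, scipy, OpenCV 4.12 (cv2) and the standard library are available. Lean on these libraries where they do the work, as an engineer would, in place of code of your own. Each camera call takes 0.05 s, during which the arm holds its last target.

## Working session

There is one attempt and no reset: what is moved stays moved. The work goes in short steps, Python scripts to look and compute and a tool call to move; the robot and the scene stay as the last step left them, time stands still between calls to the robot, and variables do not carry over. Pictures are saved under pics/ and viewed, and the job is handed in when it is done.

Besides the shell and the picture viewer there is one more tool, called after ">>>" in YAML: its name, and indented under it one key for each argument. move_arm: Moves the arm, as the interface text tells. Its arguments: {"type":"object","properties":{"steps":{"type":"array"},"force":{"type":"number"}},"required":["steps"]}

```bash
mkdir -p pics
cat > h.py <<'E'
from cell import env, viewer, job
import numpy as np, cv2
from scipy.spatial.transform import Rotation as R
def ray(c,u,v,T):  # T world->cam ; returns origin,dir in world
    f=210/np.tan(np.radians(c['vfov'])/2)
    d=np.array([(u-c['cx'])/f,(v-c['cy'])/f]); 
    s=d.copy()
    for _ in range(30): s=d/(1+c['k1']*(s@s))
    Rm=T[:3,:3]; o=-Rm.T@T[:3,3]; return o,Rm.T@np.array([s[0],s[1],1])
def onz(c,u,v,z,T=None):
    o,d=ray(c,u,v,c['extrinsics'] if T is None else T); return o+d*(z-o[2])/d[2]
def wristT(c,o):
    M=np.eye(4);M[:3,:3]=R.from_euler('xyz',o['tool_rot'],degrees=True).as_matrix();M[:3,3]=o['tool_pos']
    return np.linalg.inv(M@c['mount'])
E
python3 - <<'E'
from h import *
o=env.get_obs();print(o)
for n in ['scene','side','wrist']:
    c=viewer.read_camera(n);cv2.imwrite(f'pics/{n}0.png',c['img'][:,:,::-1]);print(n,{k:v for k,v in c.items() if k!='img'})
print(env.tip_reach)
E
```

```text
{'time_s': 0.0, 'qpos': array([-64.91000842,  18.43605357,  -4.01409145,  83.1765001 ,
         1.29585623,  78.54045308,  -3.26034711]), 'joint_velocities': array([-0.06463833,  0.00076926,  0.05089368,  0.08136644, -0.05679939,
        0.01057676,  0.00289096]), 'effort': array([ 6.48045370e-04, -4.91283488e+01, -4.03469000e-01, -3.12522089e+01,
       -6.38068607e-02,  4.41410369e-02,  2.08013134e-04]), 'tool_pos': array([0.26713308, 0.59195001, 0.2202814 ]), 'tool_rot': array([-1.79892280e+02,  7.16389347e-03,  1.55718257e+02]), 'force': array([ 0.1849165 , -1.22863135, -0.04976663]), 'wrist_torque': array([-0.02049502, -0.02462551,  0.02323911]), 'grip_width': 0.08702798332750718}
scene {'vfov': 44.421995680713266, 'cx': 283.980042433541, 'cy': 203.30651538446537, 'k1': -0.10568650478062942, 'extrinsics': array([[ 7.42801179e-01,  6.69511126e-01, -1.12258137e-03,
        -3.30823567e-01],
       [ 5.12319383e-01, -5.69479801e-01, -6.42823153e-01,
        -1.99392731e-01],
       [-4.31016540e-01,  4.76914676e-01, -7.66013795e-01,
         1.43814220e+00],
       [ 0.00000000e+00
[... 206 characters left out ...]
942, -0.26488902, -0.01753709, -0.42321323],
       [-0.14770986, -0.48038458, -0.86453019,  0.11533895],
       [ 0.22058001,  0.83610075, -0.50227482,  1.27585854],
       [ 0.        ,  0.        ,  0.        ,  1.        ]])}
wrist {'vfov': 61.118904635593466, 'cx': 279.2010966095615, 'cy': 212.7466734855696, 'k1': -0.008747154504788475, 'mount': array([[ 7.83437782e-04, -9.55346938e-01, -2.95485388e-01,
         8.17678370e-02],
       [ 9.99999689e-01,  7.74933289e-04,  1.45886722e-04,
         3.61951306e-04],
       [ 8.96090307e-05, -2.95485411e-01,  9.55347248e-01,
        -1.62630750e-01],
       [ 0.00000000e+00,  0.00000000e+00,  0.00000000e+00,
         1.00000000e+00]])}
0.025
```

```bash
ls -la; ls pics
```

```text
total 16
drwxr-xr-x  3 agent agent 4096 Dec  7 00:38 .
drwxr-xr-x 23 root  root  4096 Dec  7 00:38 ..
-rw-r--r--  1 agent agent  663 Dec  7 00:38 h.py
drwxr-xr-x  2 agent agent 4096 Dec  7 00:38 pics
scene0.png
side0.png
wrist0.png
```

View pics/scene0.png

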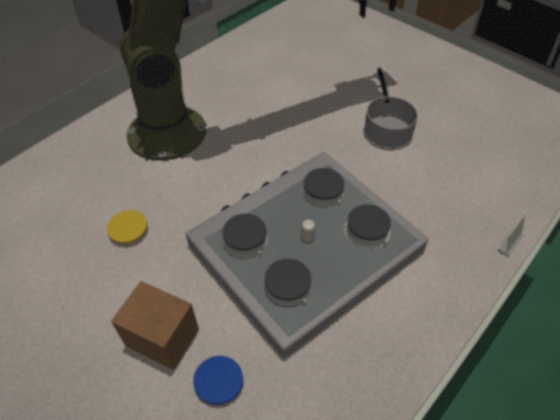

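View pics/side0.png

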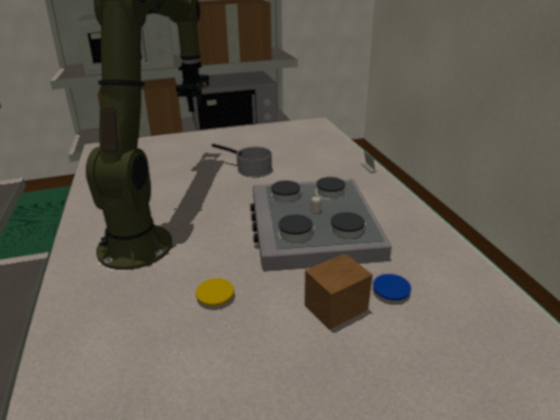

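View pics/wrist0.png

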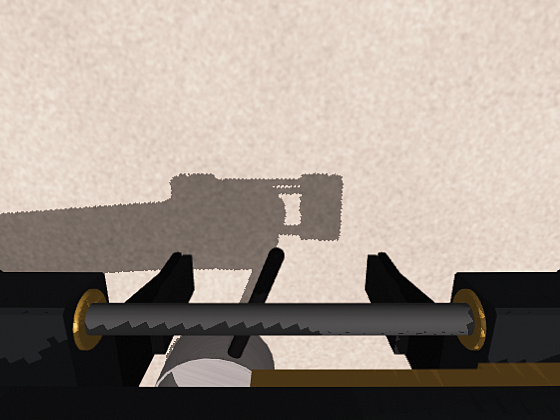

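Scene view: caps at about (324,184), (244,232), (369,222), (288,280), shaker (308,230), saucepan (390,122), carton (155,325). Side view: caps at (286,190), (331,186), (295,227), (348,224). I'll triangulate next.

```bash
cat > m.py <<'E'
from h import *
S={'scene':[(324,184),(369,222),(244,232),(288,280)],'side':[(286,189),(331,185),(295,225),(348,223)]}
C={};P={}
for n in S:
    c=viewer.read_camera(n);C[n]=c;g=cv2.cvtColor(c['img'],cv2.COLOR_RGB2GRAY)
    vis=c['img'][:,:,::-1].copy();P[n]=[]
    for (u,v) in S[n]:
        g0=np.median(g[v-3:v+4,u-3:u+4]); m=(np.abs(g.astype(int)-g0)<14).astype(np.uint8)
        m=cv2.morphologyEx(m,cv2.MORPH_OPEN,np.ones((3,3),np.uint8))
        k,l,st,ce=cv2.connectedComponentsWithStats(m,connectivity=4);i=l[v,u]
        cs,_=cv2.findContours((l==i).astype(np.uint8),cv2.RETR_EXTERNAL,cv2.CHAIN_APPROX_NONE)
        e=cv2.fitEllipse(cv2.convexHull(max(cs,key=len)));P[n].append(e[0]);cv2.drawContours(vis,cs,-1,(0,0,255),1)
        print(n,g0,st[i],np.round(e,1) if 0 else e, onz(c,*e[0],.086).round(4))
    cv2.imwrite(f'pics/{n}1.png',cv2.resize(vis[130:330,180:440],None,fx=3,fy=3))
for a,b in zip(P['scene'],P['side']):
    o1,d1=ray(C['scene'],*a,C['scene']['extrinsics']);o2,d2=ray(C['side'],*b,C['side']['extrinsics'])
    t=np.linalg.lstsq(np.c_[d1,-d2],o2-o1,rcond=None)[0];p,q=o1+d1*t[0],o2+d2*t[1]
    print(((p+q)/2).round(4),np.linalg.norm(p-q).round(4))
E
python3 m.py
```

```text
scene 58.0 [304 168  40  32 972] ((323.4352722167969, 183.96792602539062), (31.5328311920166, 40.88981628417969), 92.69583129882812) [0.4975 0.0794 0.086 ]
scene 58.0 [ 348  205   42   36 1184] ((368.2821350097656, 222.8360595703125), (36.21111297607422, 43.456764221191406), 99.02599334716797) [0.6431 0.0563 0.086 ]
scene 58.0 [ 223  214   43   37 1242] ((244.2173614501953, 232.7405242919922), (37.67317199707031, 43.895729064941406), 82.8061294555664) [ 0.4604 -0.1442  0.086 ]
scene 59.0 [ 265  259   46   43 1578] ((287.1333312988281, 280.1600646972656), (43.06327438354492, 47.16518020629883), 84.01036071777344) [ 0.608  -0.1708  0.086 ]
side 45.0 [271 181  29  15 319] ((285.38946533203125, 188.36221313476562), (14.5531644821167, 29.14811134338379), 90.15151977539062) [0.4866 0.0649 0.086 ]
side 44.0 [317 178  28  14 324] ((330.458740234375, 184.89535522460938), (14.62610149383545, 28.34375762939453), 92.53600311279297) [0.6334 0.0449 0.086 ]
side 45.0 [279 215  33  18 489] ((295.4959716796875, 223.835205078125), (18.466175079345703, 34.37166976928711), 93.31747436523438) [ 0.4536 -0.1477  0.086 ]
side 45.0 [331 213  33  17 472] ((347.9132385253906, 221.49710083007812), (17.855443954467773, 35.50844192504883), 97.64938354492188) [ 0.5978 -0.179   0.086 ]
[0.4923 0.0868 0.0749] 0.0016
[0.6402 0.0622 0.077 ] 0.0011
[ 0.4565 -0.1408  0.0806] 0.0018
[ 0.6041 -0.1665  0.0771] 0.0006
```

View pics/scene1.png

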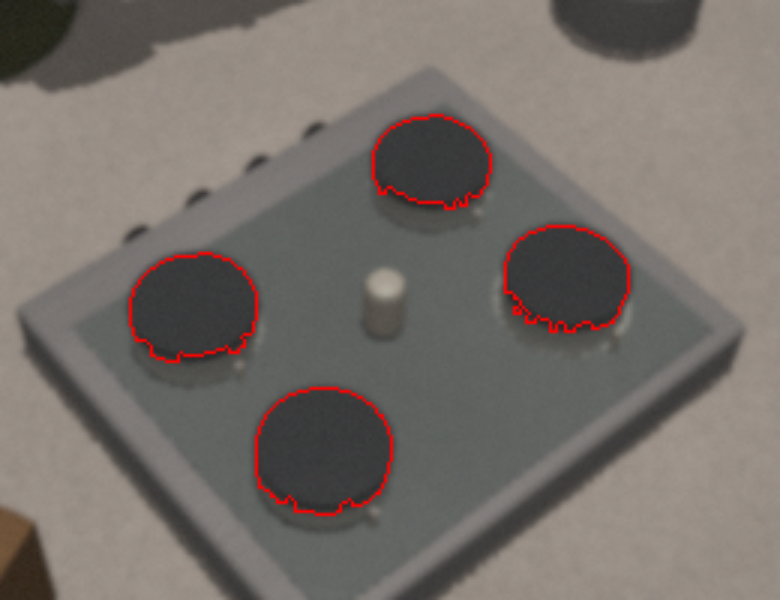

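View pics/side1.png

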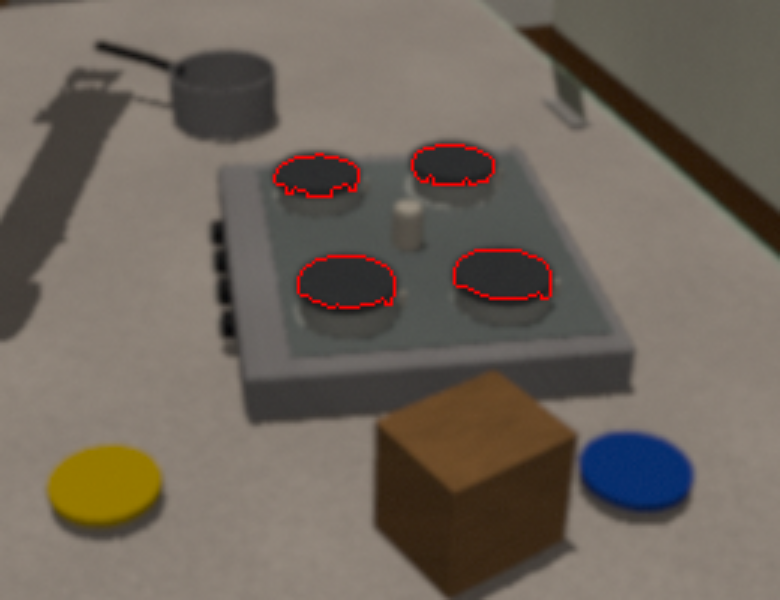

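>>> move_arm:
  steps:
    - [0, -3, -2.4, -0.3, 0, 0, 0]
    - [0, -3, -2.4, -0.3, 0, 0, 0]
    - [0, -3, -2.4, -0.3, 0, 0, 0]
    - [0, -3, -2.4, -0.3, 0, 0, 0]
    - [0, -3, -2.4, -0.3, 0, 0, 0]
  force: 10

```text
time_s: 0.67
tool_pos: [0.3552, 0.4197, 0.2364]
tool_rot: [180.0, 0.0, 155.7]
force: [1.4, 1.0, 0.4]
grip_width: 0.0613
```

>>> move_arm:
  steps:
    - [0, -3, -2.4, -0.3, 0, 0, 0]
    - [0, -3, -2.4, -0.3, 0, 0, 0]
    - [0, -3, -2.4, -0.3, 0, 0, 0]
    - [0, -3, -2.4, -0.3, 0, 0, 0]
    - [0, -3, -2.4, -0.3, 0, 0, 0]

```text
time_s: 1.08
tool_pos: [0.4426, 0.2485, 0.2517]
tool_rot: [180.0, 0.0, 155.7]
force: [0.4, 0.2, -0.6]
grip_width: 0.0285
```

>>> move_arm:
  steps:
    - [0, -3, -2.4, -0.3, 0, 0, 0]
    - [0, -3, -2.4, -0.3, 0, 0, 0]
    - [0, -3, -2.4, -0.3, 0, 0, 0]
    - [0, -3, -2.4, -0.3, 0, 0, 0]
    - [0, -3, -2.4, -0.3, 0, 0, 0]

```text
time_s: 1.5
tool_pos: [0.53, 0.0775, 0.2668]
tool_rot: [180.0, 0.0, 155.7]
force: [0.5, -0.1, 0.4]
grip_width: 0.0018
```

>>> move_arm:
  steps:
    - [0, -3, -2.4, -0.3, 0, 0, 0]
    - [0, -3, -2.4, -0.3, 0, 0, 0]
    - [0, -3, -2.4, -0.3, 0, 0, 0]
    - [0, -3, -2.4, -0.3, 0, 0, 0]
    - [0, 0, 0, 0, 0, 0, 0]

```text
time_s: 1.92
tool_pos: [0.6008, -0.0675, 0.2787]
tool_rot: [-179.7, 0.3, 155.1]
force: [-1.4, -0.0, 0.2]
grip_width: 0.0006
```

Run:
```python
from h import *
o=env.get_obs();c=viewer.read_camera('wrist');print(o)
cv2.imwrite('pics/w1.png',c['img'][:,:,::-1])
```

```text
{'time_s': 1.9167, 'qpos': array([-21.09331428,  12.15407232,  29.43879829,  86.05181547,
        -5.62826117,  83.19640658,  73.514152  ]), 'joint_velocities': array([-2.75508859, -2.48557398, -4.01018392,  2.98908744, -1.20374827,
        1.9026155 , -5.44333987]), 'effort': array([-3.12329918e+00, -3.56346381e+01,  2.84852078e-01, -3.19836938e+01,
       -8.20289198e-01, -3.10799852e-02,  7.25423489e-01]), 'tool_pos': array([ 0.60081365, -0.06750383,  0.2787128 ]), 'tool_rot': array([-179.7118703 ,    0.25696587,  155.06933595]), 'force': array([-1.43627496, -0.02185032,  0.18730625]), 'wrist_torque': array([-0.12586604,  0.07463636, -0.02245874]), 'grip_width': 0.000552364382087703}
```

View pics/w1.png

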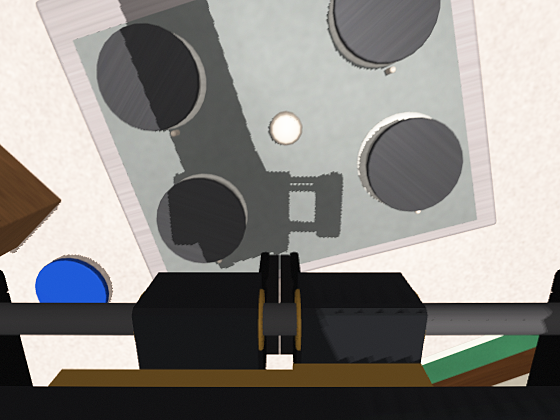

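Wrist view: caps at about (149,77), (412,163), (201,220) and (384,10, cut off by the top edge); shaker at (285,128). The arm's shadow lies across two of them. I'll fit circles on the cap top plane.

```bash
cat > w.py <<'E'
from h import *
import sys
o=env.get_obs();c=viewer.read_camera('wrist');T=wristT(c,o)
img=c['img'];g=img.max(2).astype(int)
for (u,v) in [(130,60),(170,70),(412,163),(385,25),(225,220),(180,200),(300,215),(150,25)]: print((u,v),img[v,u])
m=((g<95)&(img.max(2).astype(int)-img.min(2)<12)).astype(np.uint8)
vis=img[:,:,::-1].copy();vis[m>0]=(0,0,255);cv2.imwrite('pics/w2.png',vis)
E
python3 w.py
```

```text
(130, 60) [45 46 46]
(170, 70) [45 43 46]
(412, 163) [95 93 97]
(385, 25) [110 109 112]
(225, 220) [42 42 43]
(180, 200) [44 44 45]
(300, 215) [172 175 170]
(150, 25) [86 89 86]
```

View pics/w2.png

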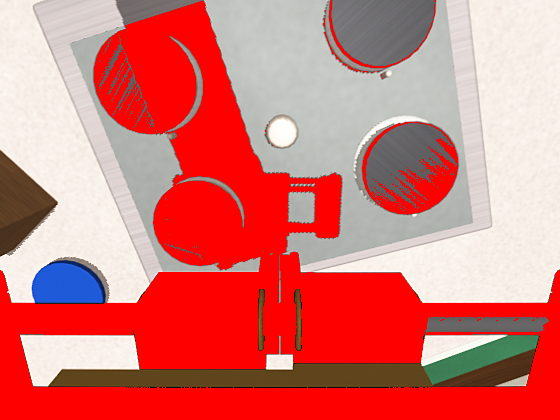

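```bash
cat > w.py <<'E'
from h import *
from scipy.optimize import least_squares
o=env.get_obs();c=viewer.read_camera('wrist');T=wristT(c,o);print(o['tool_pos'],o['tool_rot'],o['force'])
img=c['img'];g=cv2.GaussianBlur(cv2.cvtColor(img,cv2.COLOR_RGB2GRAY),(3,3),0).astype(float)
vis=img[:,:,::-1].copy()
for (u,v) in [(147,79),(382,12),(410,167),(199,221)]:
  P=[]
  for a in np.radians(np.arange(0,360,6)):
    r=np.arange(36,62); U=u+r*np.cos(a);V=v+r*np.sin(a)
    if V.min()<2 or V.max()>265 or V[-1]<2: continue
    q=cv2.remap(g.astype(np.float32),U.astype(np.float32)[None],V.astype(np.float32)[None],1)[0]
    d=q[2:]-q[:-2]; k=np.argmax(d>min(22,0.8*d.max()))   # first strong rise
    while k+1<len(d) and d[k+1]>d[k]: k+=1
    P.append((U[k+1],V[k+1]))
  W=np.array([onz(c,x,y,.086,T)[:2] for x,y in P])
  s=least_squares(lambda p:np.hypot(*(W-p[:2]).T)-p[2],[*W.mean(0),.048],loss='soft_l1',f_scale=.001)
  res=s.fun if 0 else np.hypot(*(W-s.x[:2]).T)-s.x[2]
  print(s.x.round(4),len(P),np.median(abs(res)).round(5))
  for x,y in P: cv2.circle(vis,(int(x),int(y)),1,(0,0,255),-1)
print('shaker',onz(c,282,131,.098,T))
cv2.imwrite('pics/w3.png',vis)
E
python3 w.py
```

```text
[ 0.5994668  -0.05978217  0.27808046] [-1.79951314e+02 -6.06099619e-03  1.55476644e+02] [ 0.30608429  0.56784166 -0.36709324]
[ 0.4561 -0.1371  0.0479] 60 0.00027
[0.4921 0.0865 0.0477] 33 0.00021
[0.6388 0.0632 0.0481] 60 0.00041
[ 0.6012 -0.1592  0.0474] 45 0.00053
shaker [ 0.54932771 -0.03379323  0.098     ]
```

View pics/w3.png

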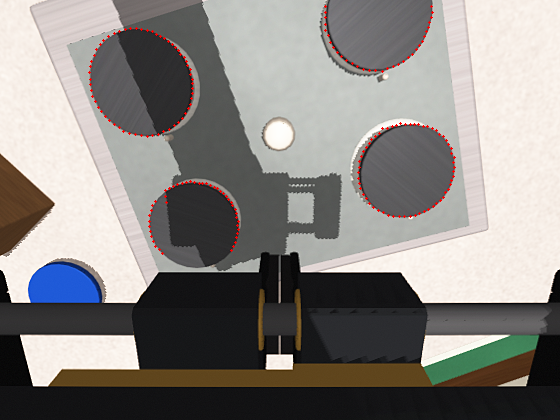

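>>> move_arm:
  steps:
    - [0, -0.1, -2.3, 3.4, 0, 0, 0]
    - [0, -0.1, -2.3, 3.4, 0, 0, 0]
    - [0, -0.1, -2.3, 3.4, 0, 0, 0]
    - [0, -0.1, -2.3, 3.4, 0, 0, 0]
    - [0, 0, 0, 1.7, 0, 0, 0]

```text
time_s: 2.48
tool_pos: [0.5604, -0.146, 0.1214]
tool_rot: [-179.8, -0.3, 155.5]
force: [-1.0, 0.3, -0.1]
grip_width: 0.0003
```

>>> move_arm:
  steps:
    - [0, 0, 0, 0.2, 0, 0, 0]
    - [0, 0, 0, 0.2, 0, 0, 0]
    - [0, 0, 0, 0.1, 0, 0, 0]
    - [0, 0, 0, 0, 0, 0, 0]

```text
time_s: 2.82
tool_pos: [0.5669, -0.1414, 0.122]
tool_rot: [179.9, 0.1, 155.9]
force: [-0.2, 0.4, -0.7]
grip_width: 0.0008
```

>>> move_arm:
  steps:
    - [0, 0, 0, 0.1, 0, 0, 0]
    - [0, 0, 0, 0.1, 0, 0, 0]
    - [0, 0, 0, 0.1, 0, 0, 0]
    - [0, 0, 0, 0.1, 0, 0, 0]

```text
time_s: 3.15
tool_pos: [0.5655, -0.1429, 0.1167]
tool_rot: [180.0, 0.0, 155.7]
force: [-0.4, 0.1, -0.3]
grip_width: 0.0003
```

>>> move_arm:
  steps:
    - [0, 0, 0, 0.1, 0, 0, 0]
    - [0, 0, 0, 0.1, 0, 0, 0]
    - [0, 0, 0, 0, 0, 0, 0]

```text
time_s: 3.4
tool_pos: [0.565, -0.1431, 0.1141]
tool_rot: [-180.0, -0.0, 155.7]
force: [-0.3, 1.0, -0.8]
grip_width: 0.0001
```

>>> move_arm:
  steps:
    - [0, 0, 0, 0.1, 0, 0, 0]
    - [0, 0, 0, 0.1, 0, 0, 0]
    - [0, 0, 0, 0, 0, 0, 0]

```text
time_s: 3.65
tool_pos: [0.5651, -0.143, 0.1121]
tool_rot: [-180.0, -0.0, 155.7]
force: [-0.5, -0.1, -0.7]
grip_width: -0.0001
```

>>> move_arm:
  steps:
    - [0, 0, 0, 0.1, 0, 0, 0]
    - [0, 0, 0, 0.1, 0, 0, 0]
    - [0, 0, 0, 0, 0, 0, 0]

```text
time_s: 3.9
tool_pos: [0.5651, -0.143, 0.1101]
tool_rot: [-180.0, -0.0, 155.7]
force: [-0.1, -0.6, -0.3]
grip_width: 0.0005
```

>>> move_arm:
  steps:
    - [0, 0, 0, 0.1, 0, 0, 0]
    - [0, 0, 0, 0.1, 0, 0, 0]
    - [0, 0, 0, 0, 0, 0, 0]

```text
time_s: 4.15
tool_pos: [0.5651, -0.143, 0.1081]
tool_rot: [-180.0, -0.0, 155.7]
force: [0.3, 0.6, 0.2]
grip_width: 0.0005
```

>>> move_arm:
  steps:
    - [0, 0, 0, 0.1, 0, 0, 0]
    - [0, 0, 0, 0.1, 0, 0, 0]
    - [0, 0, 0, 0, 0, 0, 0]

```text
time_s: 4.4
tool_pos: [0.5651, -0.143, 0.1061]
tool_rot: [-180.0, -0.0, 155.7]
force: [0.3, 0.2, -0.0]
grip_width: 0.0004
```

>>> move_arm:
  steps:
    - [0, 0, 0, 0.1, 0, 0, 0]
    - [0, 0, 0, 0, 0, 0, 0]

```text
time_s: 4.57
tool_pos: [0.5651, -0.143, 0.1052]
tool_rot: [180.0, -0.0, 155.7]
force: [0.5, 0.0, 0.3]
grip_width: 0.0006
```

Run:
```python
from h import *
o=env.get_obs()
for n in ['scene','side','wrist']:
    c=viewer.read_camera(n);i=c['img'][:,:,::-1]
    if n=='scene': i=cv2.resize(i[150:330,190:440],None,fx=3,fy=3)
    if n=='side': i=cv2.resize(i[130:270,240:400],None,fx=4,fy=4)
    cv2.imwrite(f'pics/{n}4.png',i)
```

```text
(no output)
```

View pics/scene4.png

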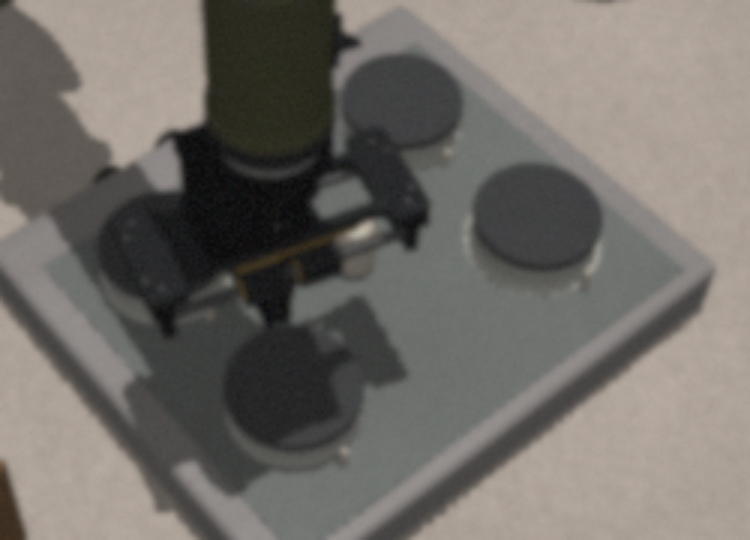

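View pics/side4.png

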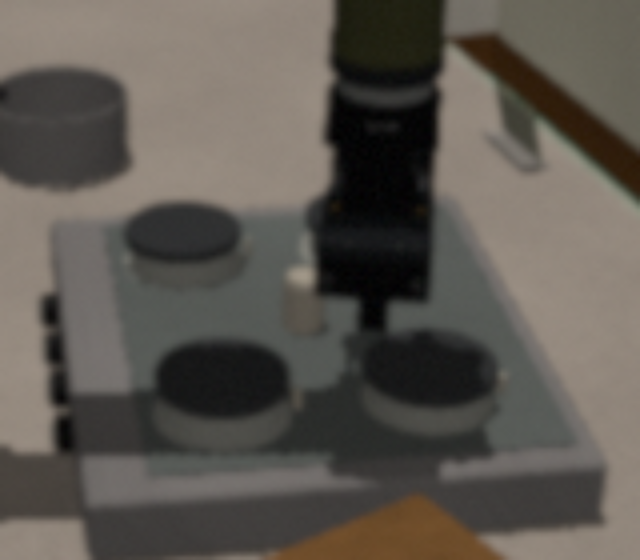

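View pics/wrist4.png

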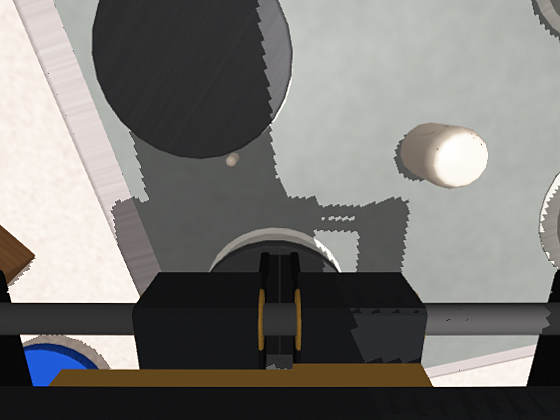

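```bash
cat >> h.py <<'E'
def proj(c,p,T):
    q=T[:3,:3]@np.array(p)+T[:3,3];s=q[:2]/q[2];s=s*(1+c['k1']*(s@s));f=210/np.tan(np.radians(c['vfov'])/2)
    return s*f+[c['cx'],c['cy']]
E
python3 - <<'E'
from h import *
o=env.get_obs();c=viewer.read_camera('wrist');T=wristT(c,o);tp=o['tool_pos'];tip=tp-[0,0,.025]
print('tip in wrist',proj(c,tip,T));s=viewer.read_camera('scene');q=proj(s,tip,s['extrinsics']);print('tip in scene',q,(q-[190,150])*3)
q=proj(viewer.read_camera('side'),tip,viewer.read_camera('side')['extrinsics']);print('tip side crop',(q-[240,130])*4)
# cap4 far edge arc in wrist
for z in(.076,.081,.086):
  print(z,[onz(c,u,v,z,T).round(4).tolist()[:2] for u,v in [(235,252),(275,238),(318,255)]])
  for C in [(.6012,-.1592),(.604,-.1665)]:
    print([proj(c,[C[0]+.048*np.cos(a),C[1]+.048*np.sin(a),z],T).round().tolist() for a in np.radians([130,155.7,180])])
# cap1 points
for z in (.076,.081,.086):
  W=np.array([onz(c,u,v,z,T)[:2] for u,v in [(93,55),(120,125),(200,158),(270,125),(291,60)]])
  A=np.c_[2*W,np.ones(5)];x=np.linalg.lstsq(A,(W**2).sum(1),rcond=None)[0];print('cap1',z,x[:2],np.sqrt(x[2]+x[:2]@x[:2]))
cv2.imwrite('pics/w5.png',cv2.resize(c['img'][200:300,180:380,::-1],None,fx=4,fy=4))
E
```

```text
tip in wrist [278.48113029 252.38857047]
tip in scene [280.68535241 261.17963646] [272.05605724 333.53890937]
tip side crop [368.90161621 354.24818277]
0.076 [[0.5563, -0.1669], [0.5579, -0.142], [0.578, -0.1234]]
[[314.0, 243.0], [279.0, 236.0], [245.0, 242.0]]
[[305.0, 252.0], [269.0, 245.0], [235.0, 251.0]]
0.081 [[0.5546, -0.1654], [0.5562, -0.1411], [0.5757, -0.123]]
[[315.0, 247.0], [279.0, 239.0], [244.0, 246.0]]
[[305.0, 256.0], [269.0, 248.0], [234.0, 255.0]]
0.086 [[0.5529, -0.1639], [0.5544, -0.1402], [0.5735, -0.1226]]
[[316.0, 250.0], [279.0, 242.0], [243.0, 249.0]]
[[306.0, 259.0], [269.0, 251.0], [233.0, 258.0]]
cap1 0.076 [ 0.45440645 -0.14075868] 0.049663057756737676
cap1 0.081 [ 0.45535482 -0.13993431] 0.04836978619081994
cap1 0.086 [ 0.4563032  -0.13910993] 0.04707651462490995
```

View pics/w5.png

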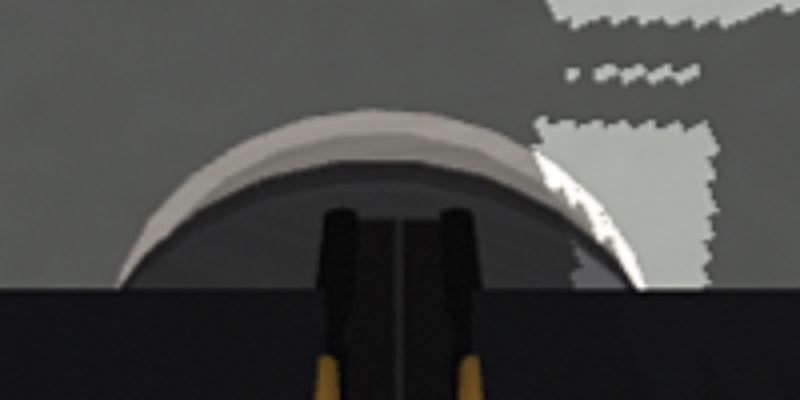

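The fingertip (wrist pixel (280,253)) is above the cap, just inside its edge at (275,246), so it simply hasn't touched yet. I'll keep going down gently.

>>> move_arm:
  steps:
    - [0, 0, 0, 0.1, 0, 0, 0]
    - [0, 0, 0, 0, 0, 0, 0]

```text
time_s: 5.08
tool_pos: [0.5651, -0.143, 0.1042]
tool_rot: [180.0, -0.0, 155.7]
force: [0.1, -1.0, -0.2]
grip_width: 0.0004
```

>>> move_arm:
  steps:
    - [0, 0, 0, 0.1, 0, 0, 0]
    - [0, 0, 0, 0, 0, 0, 0]

```text
time_s: 5.25
tool_pos: [0.5651, -0.143, 0.1032]
tool_rot: [-180.0, -0.0, 155.7]
force: [-0.2, -0.1, -0.1]
grip_width: 0.0006
```

Run:
```python
from h import *
c=viewer.read_camera('wrist')
cv2.imwrite('pics/w6.png',cv2.resize(c['img'][200:300,180:380,::-1],None,fx=4,fy=4))
c=viewer.read_camera('side')
cv2.imwrite('pics/s6.png',cv2.resize(c['img'][195:245,310:380,::-1],None,fx=10,fy=10,interpolation=cv2.INTER_CUBIC))
```

```text
(no output)
```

View pics/w6.png

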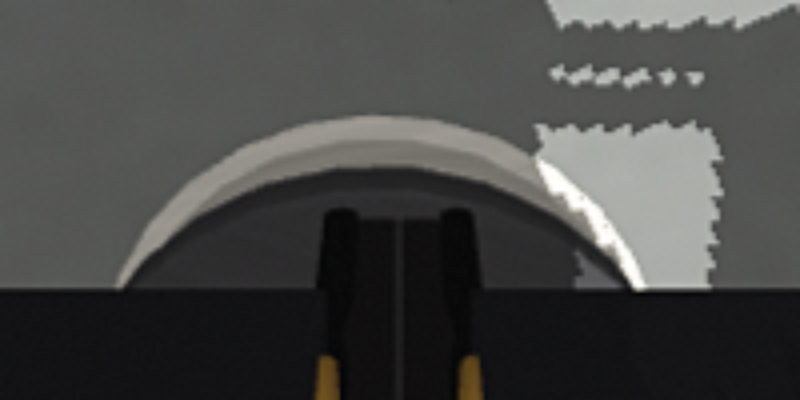

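View pics/s6.png

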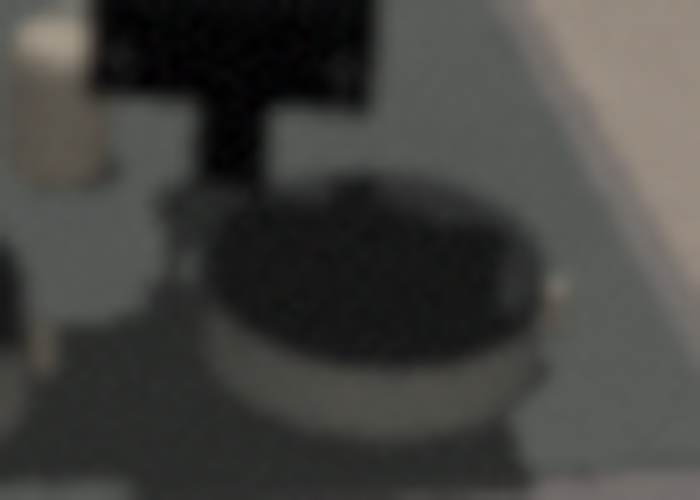

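Run:
```python
from h import *
c=viewer.read_camera('wrist');T=np.linalg.inv(c['mount'])
for x in (0,.005,.0095,.011):
  print(x,[(z,proj(c,[x,0,z],T).round(1)[1]) for z in (-.005,0,.006,.01,.015,.02,.025,.03)])
print([proj(c,[0.0095,y,.025],T).round(1) for y in(-.0125,.0125,.015)],[proj(c,[0.0095,y,.0],T).round(1) for y in(-.0125,.0125,.015)])
cv2.imwrite('pics/w7.png',cv2.resize(c['img'][230:400,200:360,::-1],None,fx=4,fy=4))
```

```text
0 [(-0.005, np.float64(276.9)), (0, np.float64(272.3)), (0.006, np.float64(267.0)), (0.01, np.float64(263.7)), (0.015, np.float64(259.8)), (0.02, np.float64(256.0)), (0.025, np.float64(252.4)), (0.03, np.float64(249.0))]
0.005 [(-0.005, np.float64(267.7)), (0, np.float64(263.2)), (0.006, np.float64(258.2)), (0.01, np.float64(255.1)), (0.015, np.float64(251.3)), (0.02, np.float64(247.7)), (0.025, np.float64(244.3)), (0.03, np.float64(241.0))]
0.0095 [(-0.005, np.float64(259.2)), (0, np.float64(255.0)), (0.006, np.float64(250.2)), (0.01, np.float64(247.2)), (0.015, np.float64(243.6)), (0.02, np.float64(240.1)), (0.025, np.float64(236.9)), (0.03, np.float64(233.7))]
0.011 [(-0.005, np.float64(256.4)), (0, np.float64(252.2)), (0.006, np.float64(247.5)), (0.01, np.float64(244.5)), (0.015, np.float64(241.0)), (0.02, np.float64(237.6)), (0.025, np.float64(234.4)), (0.03, np.float64(231.3))]
[array([256.3, 236.8]), array([300.6, 236.9]), array([305.1, 236.9])] [array([253.2, 255. ]), array([303.5, 255. ]), array([308.6, 255. ])]
```

View pics/w7.png

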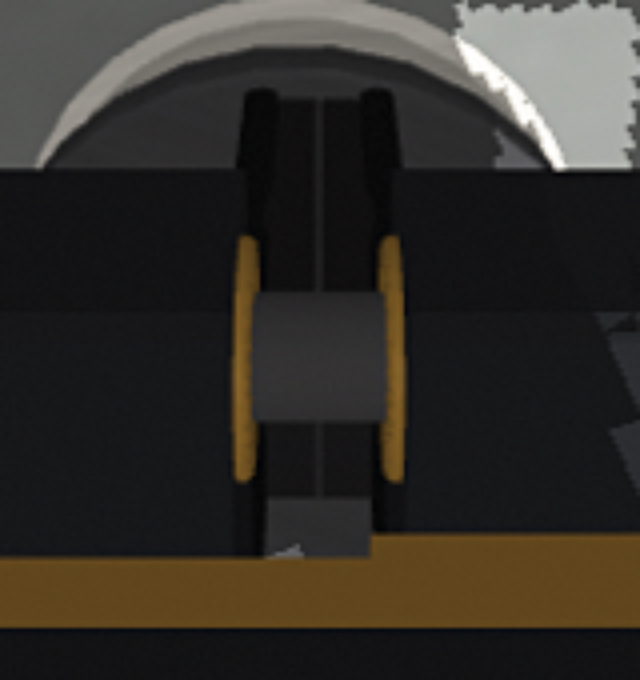

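>>> move_arm:
  steps:
    - [0, 0, 0, 0.1, 0, 0, 0]
    - [0, 0, 0, 0.1, 0, 0, 0]
    - [0, 0, 0, 0, 0, 0, 0]

```text
time_s: 5.65
tool_pos: [0.5651, -0.143, 0.1011]
tool_rot: [-180.0, -0.0, 155.7]
force: [0.1, -0.2, 0.1]
grip_width: 0.0006
```

>>> move_arm:
  steps:
    - [0, 0, 0, 0.1, 0, 0, 0]
    - [0, 0, 0, 0.1, 0, 0, 0]
    - [0, 0, 0, 0, 0, 0, 0]

```text
time_s: 5.9
tool_pos: [0.5651, -0.143, 0.0991]
tool_rot: [-180.0, -0.0, 155.7]
force: [-0.3, -0.7, 0.1]
grip_width: 0.0004
```

Run:
```python
from h import *
c=viewer.read_camera('wrist')
cv2.imwrite('pics/w8.png',cv2.resize(c['img'][200:300,180:380,::-1],None,fx=4,fy=4))
c=viewer.read_camera('side')
i=np.clip(c['img'].astype(int)*3,0,255).astype(np.uint8)
cv2.imwrite('pics/s8.png',cv2.resize(i[195:245,310:380,::-1],None,fx=10,fy=10,interpolation=cv2.INTER_CUBIC))
```

```text
(no output)
```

View pics/w8.png

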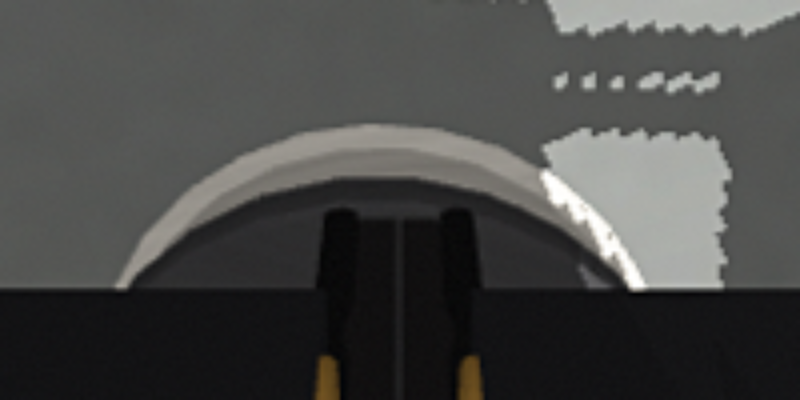

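View pics/s8.png

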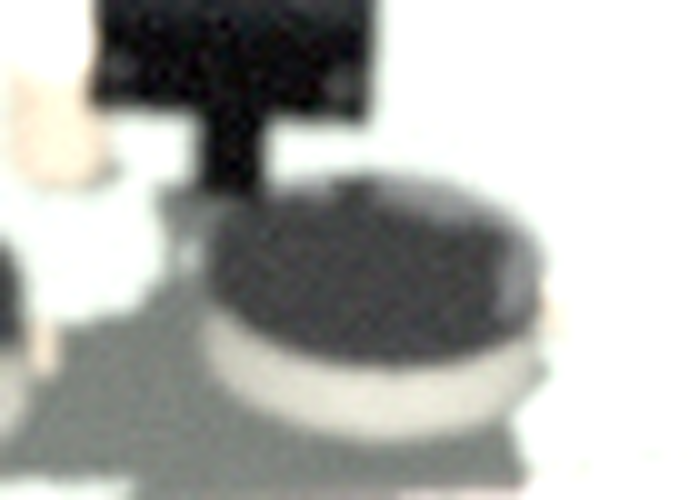

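The brightened side view shows the finger ending about 15 mm higher than predicted, just above the cap's rim. It is still clear of the cap, so I'll continue down in small steps.

>>> move_arm:
  steps:
    - [0, 0, 0, 0.1, 0, 0, 0]
    - [0, 0, 0, 0.1, 0, 0, 0]
    - [0, 0, 0, 0, 0, 0, 0]

```text
time_s: 6.25
tool_pos: [0.5651, -0.143, 0.0971]
tool_rot: [-180.0, -0.0, 155.7]
force: [0.2, 0.4, -0.1]
grip_width: 0.0003
```

>>> move_arm:
  steps:
    - [0, 0, 0, 0.1, 0, 0, 0]
    - [0, 0, 0, 0.1, 0, 0, 0]
    - [0, 0, 0, 0, 0, 0, 0]

```text
time_s: 6.5
tool_pos: [0.5651, -0.143, 0.0951]
tool_rot: [-180.0, -0.0, 155.7]
force: [-0.0, -0.6, -0.0]
grip_width: 0.0003
```

>>> move_arm:
  steps:
    - [0, 0, 0, 0.1, 0, 0, 0]
    - [0, 0, 0, 0.1, 0, 0, 0]
    - [0, 0, 0, 0, 0, 0, 0]

```text
time_s: 6.75
tool_pos: [0.5651, -0.143, 0.0931]
tool_rot: [-180.0, -0.0, 155.7]
force: [0.3, -1.3, 0.4]
grip_width: 0.0006
```

```bash
cat > look.py <<'E'
from h import *
import sys
c=viewer.read_camera('wrist');a=cv2.resize(c['img'][200:300,180:380,::-1],(800,400))[:, 100:700]
s=viewer.read_camera('side');i=np.clip(s['img'].astype(int)*3,0,255).astype(np.uint8)
x,y=int(sys.argv[2]),int(sys.argv[3]);b=cv2.resize(i[y-25:y+25,x-35:x+35,::-1],(420,300),interpolation=cv2.INTER_CUBIC)
s=viewer.read_camera('scene');i=np.clip(s['img'].astype(int)*2,0,255).astype(np.uint8)
x,y=int(sys.argv[4]),int(sys.argv[5]);d=cv2.resize(i[y-30:y+30,x-38:x+38,::-1],(380,300),interpolation=cv2.INTER_CUBIC)
w=np.zeros((600,800,3),np.uint8);w[:300,:450]=cv2.resize(a,(450,300));w[300:,:420]=b;w[300:,420:]=d
cv2.imwrite(sys.argv[1],w)
E
python3 look.py pics/l1.png 345 215 285 270
```

```text
(no output)
```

View pics/l1.png

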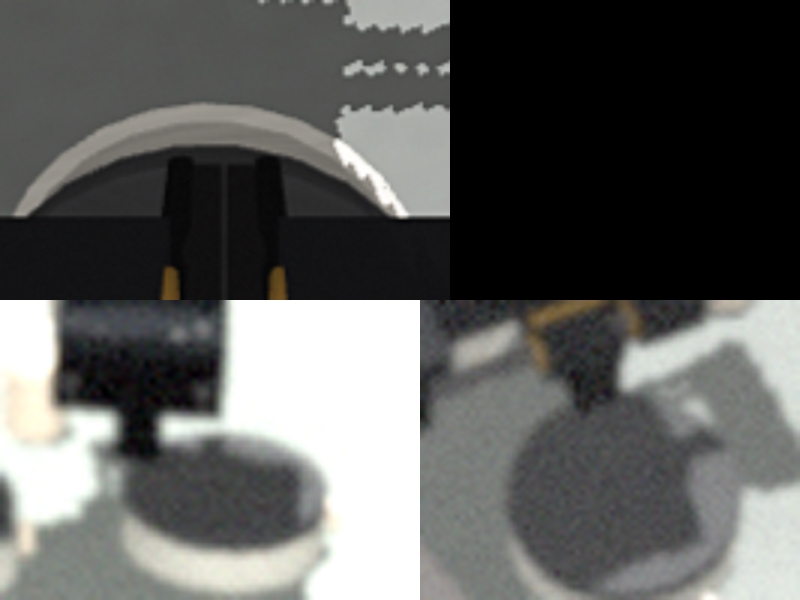

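The finger sits inside the rim, just above the cap in all three views. I'll continue down.

>>> move_arm:
  steps:
    - [0, 0, 0, 0.1, 0, 0, 0]
    - [0, 0, 0, 0.1, 0, 0, 0]
    - [0, 0, 0, 0, 0, 0, 0]

```text
time_s: 7.15
tool_pos: [0.5651, -0.143, 0.0911]
tool_rot: [-180.0, -0.0, 155.7]
force: [0.0, 1.0, 0.1]
grip_width: 0.0003
```

>>> move_arm:
  steps:
    - [0, 0, 0, 0.1, 0, 0, 0]
    - [0, 0, 0, 0.1, 0, 0, 0]
    - [0, 0, 0, 0, 0, 0, 0]

```text
time_s: 7.4
tool_pos: [0.5651, -0.143, 0.0891]
tool_rot: [-180.0, -0.0, 155.7]
force: [-1.1, 0.3, -0.5]
grip_width: 0.0006
```

>>> move_arm:
  steps:
    - [0, 0, 0, 0.1, 0, 0, 0]
    - [0, 0, 0, 0.1, 0, 0, 0]
    - [0, 0, 0, 0, 0, 0, 0]

```text
time_s: 7.65
tool_pos: [0.5651, -0.143, 0.0871]
tool_rot: [-180.0, -0.0, 155.7]
force: [-0.6, -0.3, -0.3]
grip_width: 0.0008
```

```bash
python3 look.py pics/l2.png 345 215 285 270
```

```text
(no output)
```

View pics/l2.png

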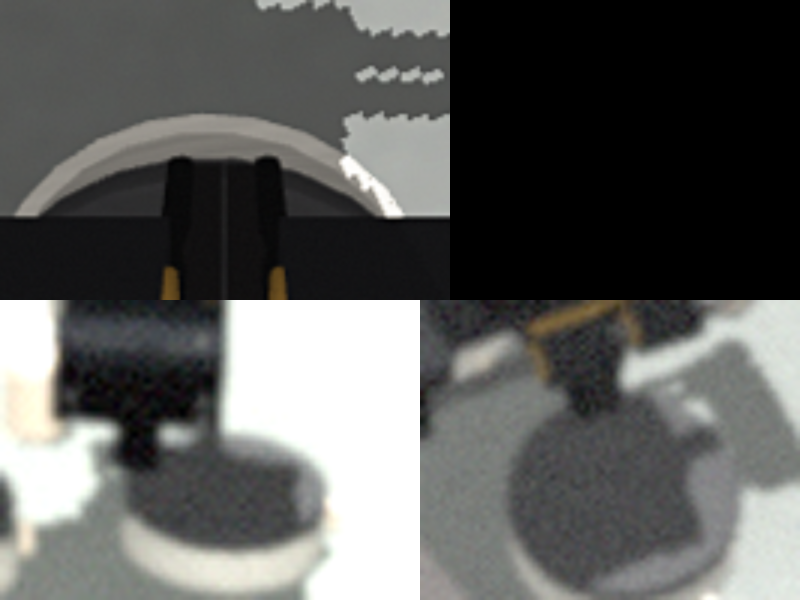

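Run:
```python
from h import *
o=env.get_obs();a=viewer.read_camera('scene');b=viewer.read_camera('side')
o1,d1=ray(a,281.6,262.4,a['extrinsics']);o2,d2=ray(b,332.5,217.8,b['extrinsics'])
t=np.linalg.lstsq(np.c_[d1,-d2],o2-o1,rcond=None)[0];p,q=o1+d1*t[0],o2+d2*t[1];print(p,q)
for dz in (0,.005,.01,.015,.02,.025): print(dz,proj(a,o['tool_pos']-[0,0,dz],a['extrinsics']),proj(b,o['tool_pos']-[0,0,dz],b['extrinsics']))
```

```text
[ 0.56849594 -0.14382624  0.08000447] [ 0.56651912 -0.14170441  0.08191957]
0 [280.65281949 259.30638779] [332.34315161 216.4794627 ]
0.005 [280.66772064 260.65396277] [332.26098102 217.97399343]
0.01 [280.6825178  261.99161441] [332.17901777 219.46242377]
0.015 [280.69721201 263.31944612] [332.0972619  220.94478084]
0.02 [280.71180426 264.63755994] [332.01571346 222.42109171]
0.025 [280.72629555 265.94605658] [331.93437248 223.89138338]
```

Triangulating the fingertip from scene and side gives about (0.567,-0.143,0.081), so the real tip is only about 6 mm ahead of the TCP and contact is close.

>>> move_arm:
  steps:
    - [0, 0, 0, 0.1, 0, 0, 0]
    - [0, 0, 0, 0, 0, 0, 0]

```text
time_s: 8.07
tool_pos: [0.5651, -0.143, 0.0862]
tool_rot: [180.0, -0.0, 155.7]
force: [0.3, -0.1, 0.4]
grip_width: 0.0005
```

>>> move_arm:
  steps:
    - [0, 0, 0, 0.1, 0, 0, 0]
    - [0, 0, 0, 0, 0, 0, 0]

```text
time_s: 8.23
tool_pos: [0.5651, -0.143, 0.0852]
tool_rot: [180.0, -0.0, 155.7]
force: [-0.4, -0.1, 0.2]
grip_width: 0.0004
```

>>> move_arm:
  steps:
    - [0, 0, 0, 0.1, 0, 0, 0]
    - [0, 0, 0, 0, 0, 0, 0]

```text
time_s: 8.4
tool_pos: [0.5651, -0.143, 0.0842]
tool_rot: [-180.0, -0.0, 155.7]
force: [-0.6, 0.1, -0.4]
grip_width: 0.0004
```

>>> move_arm:
  steps:
    - [0, 0, 0, 0.1, 0, 0, 0]
    - [0, 0, 0, 0.1, 0, 0, 0]
    - [0, 0, 0, 0, 0, 0, 0]

```text
time_s: 8.65
tool_pos: [0.5651, -0.143, 0.0821]
tool_rot: [-180.0, -0.0, 155.7]
force: [-0.1, 0.4, -0.6]
grip_width: 0.0002
```

>>> move_arm:
  steps:
    - [0, 0, 0, 0.1, 0, 0, 0]
    - [0, 0, 0, 0.1, 0, 0, 0]
    - [0, 0, 0, 0, 0, 0, 0]

```text
time_s: 8.9
tool_pos: [0.5653, -0.1431, 0.0815]
tool_rot: [180.0, -0.0, 155.7]
force: [-3.2, 0.1, 7.3]
grip_width: 0.0009
```

```bash
python3 look.py pics/l3.png 345 215 285 270
```

```text
(no output)
```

View pics/l3.png

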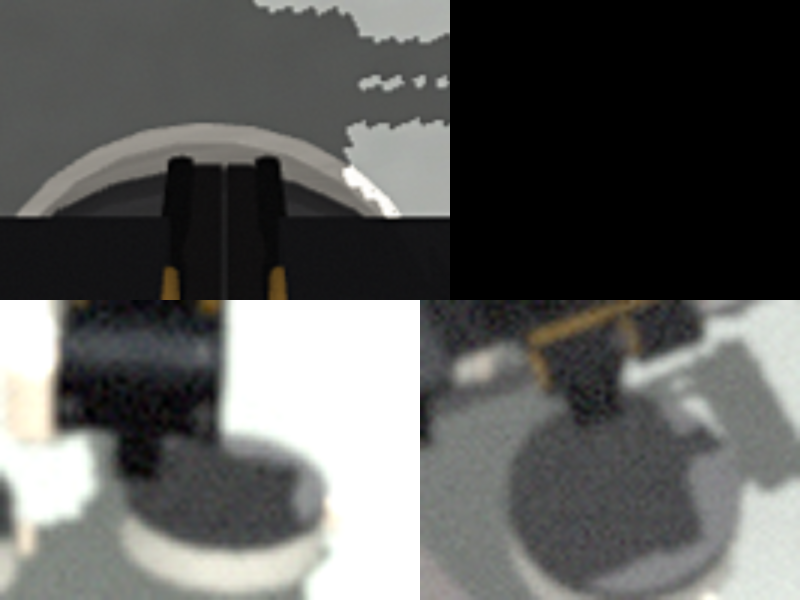

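>>> move_arm:
  steps:
    - [0, 0, 0, 0.1, 0, 0, 0]
    - [0, 0, 0, 0, 0, 0, 0]

```text
time_s: 9.22
tool_pos: [0.5653, -0.1431, 0.0814]
tool_rot: [179.9, -0.0, 155.7]
force: [-6.1, 2.3, 12.8]
grip_width: 0.0004
```

>>> move_arm:
  steps:
    - [0, 0, 0, -2.0, 0, 0, 0]
    - [0, 3.1, -2.1, 0, 0, 0, 0]
    - [0, 3.2, -2.1, 0, 0, 0, 0]
    - [0, 0, 0, 0.7, 0, 0, 0]
    - [0, 0, 0, 0, 0, 0, 0]

```text
time_s: 9.63
tool_pos: [0.4882, -0.1556, 0.0916]
tool_rot: [179.9, -0.1, 155.6]
force: [0.3, 0.5, -0.1]
grip_width: 0.0007
```

```bash
sed -i 's/\[200:300,180:380/[170:270,180:380/' look.py; python3 look.py pics/l4.png 295 220 245 230
```

```text
(no output)
```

View pics/l4.png

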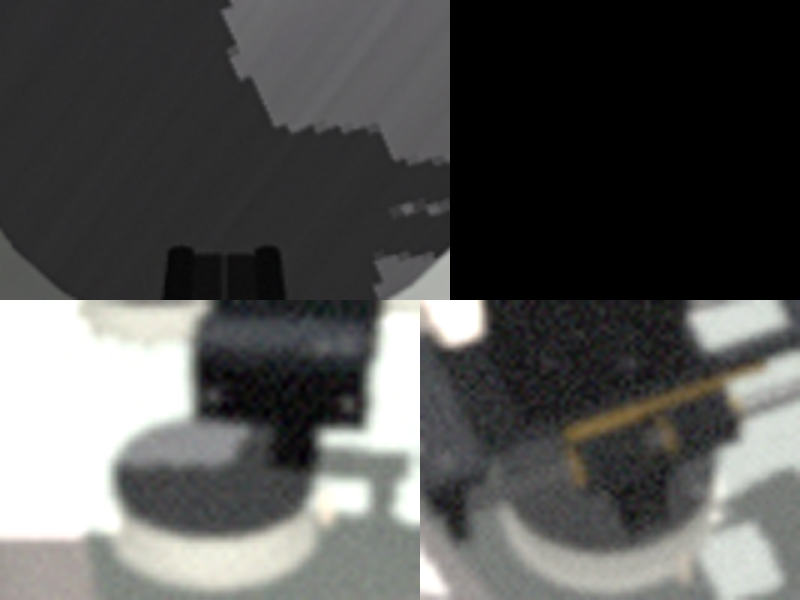

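The finger is over cap 1's edge in all views. I'll descend.

>>> move_arm:
  steps:
    - [0, 0, 0, 0.1, 0, 0, 0]
    - [0, 0, 0, 0.1, 0, 0, 0]
    - [0, 0, 0, 0.1, 0, 0, 0]
    - [0, 0, 0, 0, 0, 0, 0]

```text
time_s: 10.12
tool_pos: [0.4907, -0.1554, 0.089]
tool_rot: [-180.0, -0.0, 155.7]
force: [-0.6, -0.3, 0.6]
grip_width: 0.0004
```

>>> move_arm:
  steps:
    - [0, 0, 0, 0.1, 0, 0, 0]
    - [0, 0, 0, 0.1, 0, 0, 0]
    - [0, 0, 0, 0, 0, 0, 0]

```text
time_s: 10.37
tool_pos: [0.4904, -0.1554, 0.0871]
tool_rot: [-180.0, -0.0, 155.7]
force: [-0.8, 0.2, 0.2]
grip_width: 0.0006
```

>>> move_arm:
  steps:
    - [0, 0, 0, 0.1, 0, 0, 0]
    - [0, 0, 0, 0.1, 0, 0, 0]
    - [0, 0, 0, 0, 0, 0, 0]

```text
time_s: 10.62
tool_pos: [0.4907, -0.1555, 0.0854]
tool_rot: [180.0, 0.0, 155.7]
force: [0.6, -0.2, 1.7]
grip_width: 0.0009
```

Force is starting to build at 0.0854.

>>> move_arm:
  steps:
    - [0, 0, 0, 0.1, 0, 0, 0]
    - [0, 0, 0, 0, 0, 0, 0]

```text
time_s: 10.78
tool_pos: [0.4912, -0.1557, 0.0847]
tool_rot: [180.0, 0.1, 155.7]
force: [0.8, -0.4, 3.4]
grip_width: 0.0005
```

>>> move_arm:
  steps:
    - [0, 0, 0, 0.1, 0, 0, 0]
    - [0, 0, 0, 0, 0, 0, 0]

```text
time_s: 10.95
tool_pos: [0.4917, -0.1559, 0.084]
tool_rot: [180.0, 0.2, 155.7]
force: [2.2, -1.3, 2.4]
grip_width: 0.0006
```

```bash
python3 look.py pics/l5.png 295 220 245 230
```

```text
(no output)
```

View pics/l5.png

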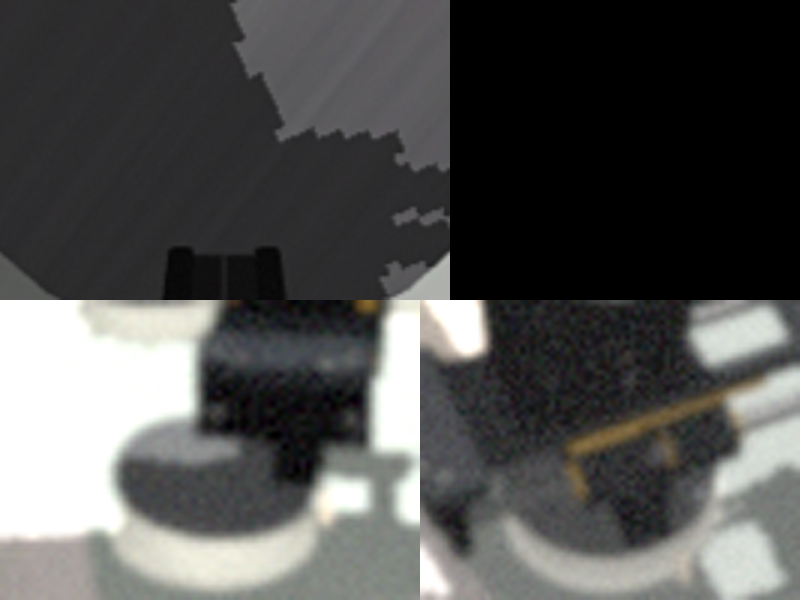

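>>> move_arm:
  steps:
    - [0, 0, 0, 0.1, 0, 0, 0]
    - [0, 0, 0, 0, 0, 0, 0]

```text
time_s: 11.27
tool_pos: [0.492, -0.156, 0.0833]
tool_rot: [180.0, 0.2, 155.7]
force: [3.8, -0.6, 6.3]
grip_width: 0.0006
```

>>> move_arm:
  steps:
    - [0, 0, 0, 0.1, 0, 0, 0]
    - [0, 0, 0, 0, 0, 0, 0]

```text
time_s: 11.43
tool_pos: [0.4922, -0.156, 0.0831]
tool_rot: [179.9, 0.2, 155.7]
force: [1.5, -2.3, 11.3]
grip_width: 0.0001
```

>>> move_arm:
  steps:
    - [0, 0, 0, 0.1, 0, 0, 0]
    - [0, 0, 0, 0, 0, 0, 0]

```text
time_s: 11.6
tool_pos: [0.4923, -0.1561, 0.083]
tool_rot: [179.9, 0.2, 155.7]
force: [-1.2, -0.2, 17.0]
grip_width: 0.0005
```

Cap 1 gave about 2.7 mm softly (1.7 to 6 N) and then stopped hard, while cap 4 was stiff at once, so cap 1 is the loose one. I'll lift off and move to its middle.

>>> move_arm:
  steps:
    - [0, 0, 0, -1.5, 0, 0, 0]
    - [0, 3.8, 0, 0, 0, 0, 0]
    - [0, 0, 0, 0, 0, 0, 0]
    - [0, 0, 0, 0, 0, 0, 0]

```text
time_s: 11.93
tool_pos: [0.4526, -0.1382, 0.0939]
tool_rot: [180.0, -0.3, 155.8]
force: [0.9, -0.4, -0.1]
grip_width: 0.0005
```

```bash
python3 - <<'E'
from h import *
o=env.get_obs();print(o['tool_pos'],o['force'])
c=viewer.read_camera('wrist');T=wristT(c,o);cv2.imwrite('pics/w9.png',c['img'][:,:,::-1])
for C in [(.4561,-.1371),(.4554,-.1399),(.4565,-.1408)]:
  print([proj(c,[C[0]+.048*np.cos(a),C[1]+.048*np.sin(a),.086],T).round().tolist() for a in np.radians([65.7,110,155.7,200,245.7])])
E
python3 look.py pics/l6.png 295 220 245 230
```

```text
[ 0.45255076 -0.13819187  0.09389273] [ 0.90431768 -0.42792305 -0.13989643]
[[374.0, 270.0], [352.0, 210.0], [284.0, 181.0], [216.0, 208.0], [192.0, 270.0]]
[[368.0, 271.0], [346.0, 211.0], [278.0, 182.0], [211.0, 209.0], [187.0, 271.0]]
[[367.0, 274.0], [345.0, 213.0], [277.0, 185.0], [210.0, 211.0], [186.0, 273.0]]
```

View pics/w9.png

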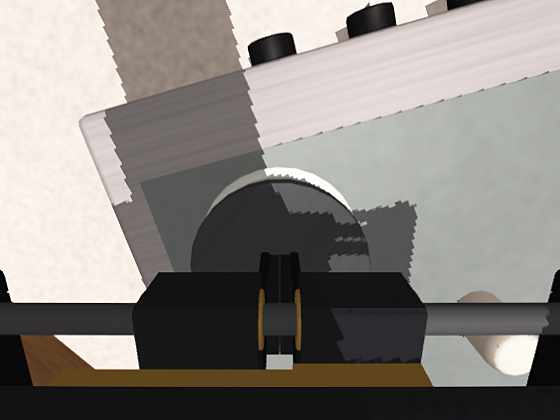

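View pics/l6.png

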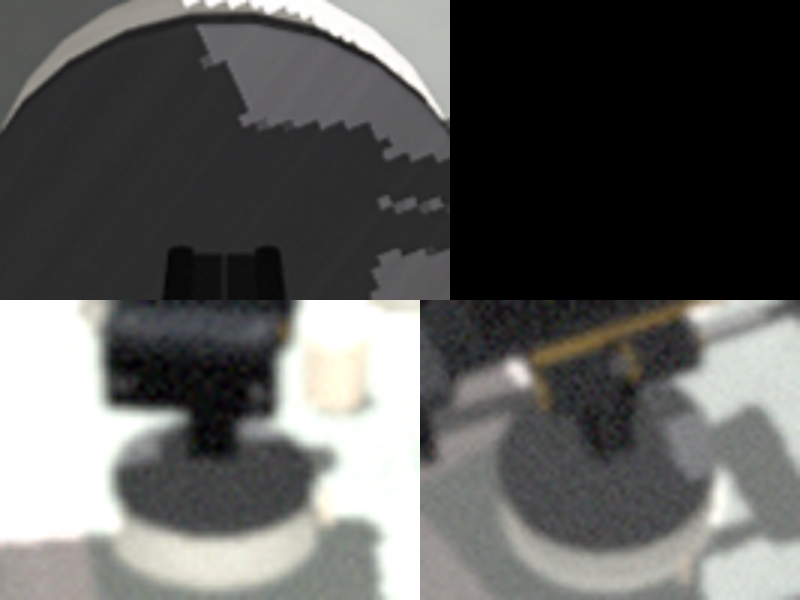

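Rim seen at (278,182) top, (190,265) left and (369,262) right, which matches a centre of (0.455,-0.140). The finger is centred, so I'll press.

>>> move_arm:
  steps:
    - [0, 0, 0, 0.2, 0, 0, 0]
    - [0, 0, 0, 0.2, 0, 0, 0]
    - [0, 0, 0, 0.2, 0, 0, 0]
    - [0, 0, 0, 0.1, 0, 0, 0]
    - [0, 0, 0, 0, 0, 0, 0]

```text
time_s: 12.55
tool_pos: [0.4556, -0.1398, 0.0879]
tool_rot: [-180.0, -0.0, 155.7]
force: [-0.4, 1.0, -0.5]
grip_width: 0.0005
```

>>> move_arm:
  steps:
    - [0, 0, 0, 0.1, 0, 0, 0]
    - [0, 0, 0, 0.1, 0, 0, 0]
    - [0, 0, 0, 0.1, 0, 0, 0]
    - [0, 0, 0, 0, 0, 0, 0]

```text
time_s: 12.88
tool_pos: [0.456, -0.1398, 0.0855]
tool_rot: [180.0, 0.0, 155.7]
force: [-0.9, -0.1, 2.4]
grip_width: -0.0
```

>>> move_arm:
  steps:
    - [0, 0, 0, 0.1, 0, 0, 0]
    - [0, 0, 0, 0.1, 0, 0, 0]
    - [0, 0, 0, 0, 0, 0, 0]

```text
time_s: 13.13
tool_pos: [0.4562, -0.1399, 0.0849]
tool_rot: [180.0, 0.0, 155.7]
force: [-4.4, 0.0, 11.9]
grip_width: 0.0006
```

>>> move_arm:
  steps:
    - [0, 0, 0, 0.1, 0, 0, 0]
    - [0, 0, 0, 0, 0, 0, 0]

```text
time_s: 13.3
tool_pos: [0.4562, -0.1399, 0.084]
tool_rot: [179.9, 0.0, 155.7]
force: [-4.4, 1.5, 13.3]
grip_width: 0.0007
```

>>> move_arm:
  steps:
    - [0, 0, 0, 0.1, 0, 0, 0]
    - [0, 0, 0, 0, 0, 0, 0]

```text
time_s: 13.47
tool_pos: [0.4562, -0.1399, 0.0831]
tool_rot: [179.9, 0.0, 155.7]
force: [-4.4, 0.9, 13.4]
grip_width: 0.0004
```

It is sliding down at about 13 N. I'll press on until it stops.

>>> move_arm:
  steps:
    - [0, 0, 0, 0.1, 0, 0, 0]
    - [0, 0, 0, 0.1, 0, 0, 0]
    - [0, 0, 0, 0, 0, 0, 0]

```text
time_s: 13.72
tool_pos: [0.4562, -0.1398, 0.0824]
tool_rot: [179.9, -0.0, 155.7]
force: [-9.5, 1.7, 25.7]
grip_width: 0.0003
```

>>> move_arm:
  steps:
    - [0, 0, 0, 0.1, 0, 0, 0]
    - [0, 0, 0, 0.1, 0, 0, 0]
    - [0, 0, 0, 0, 0, 0, 0]

```text
time_s: 13.97
tool_pos: [0.4562, -0.1399, 0.0823]
tool_rot: [179.9, -0.1, 155.7]
force: [-15.4, 2.8, 40.2]
grip_width: 0.0005
```

It stopped at 0.0824, about 3 mm down, with a hard stop. I'll lift off and re-check the edge for rocking.

>>> move_arm:
  steps:
    - [0, 0, 0, -1.0, 0, 0, 0]
    - [0, 0, 0, -0.8, 0, 0, 0]
    - [0, -3.8, 0, 0, 0, 0, 0]
    - [0, 0, 0, 0, 0, 0, 0]
    - [0, 0, 0, 0.9, 0, 0, 0]

```text
time_s: 14.38
tool_pos: [0.4926, -0.1564, 0.0868]
tool_rot: [-179.9, 0.2, 155.7]
force: [0.5, -0.1, -0.1]
grip_width: 0.0004
```

>>> move_arm:
  steps:
    - [0, 0, 0, 0.1, 0, 0, 0]
    - [0, 0, 0, 0.1, 0, 0, 0]
    - [0, 0, 0, 0.1, 0, 0, 0]
    - [0, 0, 0, 0, 0, 0, 0]

```text
time_s: 14.72
tool_pos: [0.49, -0.1551, 0.0832]
tool_rot: [180.0, -0.0, 155.7]
force: [-0.4, 0.7, 0.2]
grip_width: 0.0004
```

>>> move_arm:
  steps:
    - [0, 0, 0, 0.1, 0, 0, 0]
    - [0, 0, 0, 0, 0, 0, 0]

```text
time_s: 14.88
tool_pos: [0.4905, -0.1553, 0.0826]
tool_rot: [180.0, 0.0, 155.7]
force: [-0.0, 0.9, 0.2]
grip_width: 0.0005
```

>>> move_arm:
  steps:
    - [0, 0, 0, 0.1, 0, 0, 0]
    - [0, 0, 0, 0, 0, 0, 0]

```text
time_s: 15.05
tool_pos: [0.4906, -0.1553, 0.0825]
tool_rot: [179.9, 0.0, 155.7]
force: [-3.0, 0.6, 7.3]
grip_width: 0.0005
```

>>> move_arm:
  steps:
    - [0, 0, 0, 0.1, 0, 0, 0]
    - [0, 0, 0, 0, 0, 0, 0]

```text
time_s: 15.22
tool_pos: [0.4907, -0.1553, 0.0825]
tool_rot: [179.9, -0.0, 155.7]
force: [-6.8, 1.5, 15.2]
grip_width: 0.0002
```

The edge is firm: 15 N with no give. I'll lift clear, take a final look and sign off.

>>> move_arm:
  steps:
    - [0, 0, 0, -1.5, 0, 0, 0]
    - [0, 0, 0, -3.5, 0, 0, 0]
    - [0, 0, 0, -4, 0, 0, 0]
    - [0, 0, 0, -4, 0, 0, 0]
    - [0, 0, 0, -2, 0, 0, 0]

```text
time_s: 15.63
tool_pos: [0.4922, -0.1562, 0.2355]
tool_rot: [179.9, 0.4, 155.7]
force: [0.8, -1.1, 0.6]
grip_width: 0.0001
```

>>> move_arm:
  steps:
    - [0, 0, 0, 0, 0, 0, 0]
    - [0, 0, 0, 0, 0, 0, 0]
    - [0, 0, 0, 0, 0, 0, 0]
    - [0, 0, 0, 0, 0, 0, 0]
    - [0, 0, 0, 0, 0, 0, 0]

```text
time_s: 16.05
tool_pos: [0.4896, -0.1552, 0.2288]
tool_rot: [-179.9, -0.1, 155.7]
force: [-0.2, 0.3, 0.1]
grip_width: 0.0007
```

Run:
```python
from h import *
o=env.get_obs();print(o['tool_pos'],o['force'],abs(o['joint_velocities']).max())
a=viewer.read_camera('scene')['img'];cv2.imwrite('pics/f.png',a[:,:,::-1])
```

```text
[ 0.48962182 -0.15521     0.22881129] [-0.15482813  0.32163361  0.11526969] 0.4272018862199539
```

View pics/f.png

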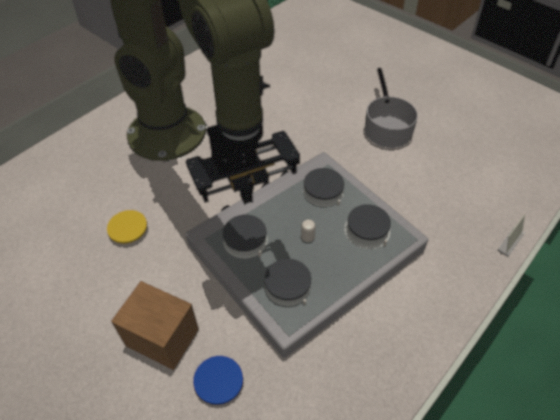

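The scene view shows the caps (324,184), (369,222), (244,233) and (288,280), the shaker (308,230), the saucepan and the carton all where they began, with the gripper clear.

```bash
python3 -c "
from h import *
print(job.sign_off())"
```

```text
the job is handed in; nothing more can be done
None
```

The loose cap was the near-right one, centred at about (0.455, -0.140) m. It is now seated, and the job is handed in at about 16 s; the sign-off reported no verdict.

- **Finding it:** I rocked two of the four caps. The far-right cap, at about (0.60, -0.16), was firm: 12.8 N with no give. The near-right cap tipped about 2.7 mm under 2 to 6 N and then stopped hard.
- **Seating it:** Pressed in the middle, it slid down about 3 mm at around 13 N, from 0.0855 to 0.0824 m (tool height), and stopped hard. I pressed on to 40 N with the fingertip, more than was needed.
- **Last checks:** Its edge was then firm, taking 15 N with no movement. In the final picture the caps, shaker, saucepan and carton were where they began, and the gripper was clear.

**What disagreed or was not done:**
- The closed fingertip met the caps about 20 mm later than the stated 25 mm reach implied, so the first approach took longer.
- I did not rock the other two caps, because the loose one was already clear.

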